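# Reset the tripped breaker in the bench power box

## Task

One circuit of the bench power box has tripped. Press the orange release tab on the front of the box so that its sprung clear hood pops up, push the hood over backwards until it rests fully open, then push the one blue breaker toggle that is off (leaning to the front) all the way over to on, like its two neighbours. Use the fingertips only and grasp nothing; do not turn the other two breakers off, and leave the tape, the screwdriver and the jar where they are.

Things in the scene. Friction and masses are not known exactly. Their poses are not given: they have to be found in the camera images.
- power_box: grey power distribution box screwed to the bench, 165 (x) x 156 (y) x 60 mm, blue round outlets in its sides, turned by up to 0.35 rad. Origin under its middle on the bench; x points from the front (release tab) to the hinge side, y to the left seen from the front, z up. Front ledge (x -91 to -45 mm) 50 mm high, deck behind it (x -48 to 72 mm) 60 mm high
- release_tab (a joint): orange release tab, a sprung rocking lever pivoted at x = -54 mm, 55.5 mm above the bench (box frame). 0 = at rest, 0.28 = pressed to its stop. Pressing its pad down draws its hook off the hood's catch, which lets go at about 0.15 (about 4 N at the pad's middle; the stop takes about 5.5 N, the pad sinking 5 mm). It springs back when released
- tab_pad (a point): middle of the ribbed top of the orange pad, 64 mm above the bench, at x = -74 mm, y = 0 in the box frame; the pad is 26 (x) x 36 (y) mm and is pressed straight down. It lies 25 mm in front of the front rim of the closed hood
- hood (a joint): clear hood over the breakers, hinged along the box's y at its rear. 0 = closed (about 0.01 as latched). Once released, a spring lifts it, damped, to 0.85, where it waits; from there it must be pushed (under 2 N at the rim). Past about 1.2 it falls over by its own weight to its stop at 2.2 = fully open and stays; let go earlier, it sinks back to 0.85
- hood_hinge (a point): middle of the hood's hinge line, 62 mm above the bench, at x = 76 mm, y = 0 in the box frame. The hood is a clear shell with 3 mm walls, 122 mm long from the hinge to its front, 136 mm wide, 42 mm deep, with a black rim round its open underside
- hood_edge (a point): middle of the hood's black front rim (8 mm high, the lower front edge of the closed hood), 125 mm from the hinge line, turning with the hood. With the hood popped up (0.85) this rim is the hood's frontmost part and stands about 158 mm above the bench, at about x = -3 mm in the box frame
- toggle_a (a joint): blue toggle of two-pole breaker A, 25 mm wide, 7 mm thick, reaching 21 mm from its pivot. 0 = off, leaning 0.55 rad to the front (-x of the box); 1.1 = on, leaning 0.55 rad to the hinge side. Starts off, at 0 to 0.08: the tripped one. Turns with a steady friction of about 1.2 N at its tip, has no spring and stays where it is left: push it to its stop
- toggle_b (a joint): blue toggle of two-pole breaker B, 25 mm wide, 7 mm thick, reaching 21 mm from its pivot. 0 = off, leaning 0.55 rad to the front (-x of the box); 1.1 = on, leaning 0.55 rad to the hinge side. Starts on, at 1.05 to 1.1. Turns with a steady friction of about 1.2 N at its tip, has no spring and stays where it is left: push it to its stop
- toggle_c (a joint): blue toggle of two-pole breaker C, 25 mm wide, 7 mm thick, reaching 21 mm from its pivot. 0 = off, leaning 0.55 rad to the front (-x of the box); 1.1 = on, leaning 0.55 rad to the hinge side. Starts on, at 1.05 to 1.1. Turns with a steady friction of about 1.2 N at its tip, has no spring and stays where it is left: push it to its stop
- toggle_a_tip (a point): free end of breaker A's toggle, about 86 mm above the bench when off or on, 89 mm when upright. Three white breakers stand side by side at y = -38, 0 and 38 mm in the box frame, in varying order; their toggles pivot at x = 14 mm, 68 mm above the bench, and their housings reach 70 mm above it
- toggle_b_tip (a point): free end of breaker B's toggle (as for A)
- toggle_c_tip (a point): free end of breaker C's toggle (as for A)
- tape_black: loose roll of black insulating tape lying flat, 62 mm across, 18 mm high, origin under its middle; to be left alone
- red_screwdriver: loose screwdriver with a red handle lying on the bench, 26 x 180 x 24 mm, long along its own y, origin under its middle; to be left alone
- bolt_jar: loose clear jar with a red lid, 62 mm across, 80 mm high, origin under its middle; to be left alone

How it is judged:
By the outcome, as a careful person would: the job done as asked, in the order asked, and still so for the second after the job is handed in, with the robot touching nothing.
It also fails if it takes over 51 s, if anything falls off the work surface, if the arm or the gripper's body presses on something with over 40 N, if the wrist force passes 120 N, or if a joint passes its speed limit or range.

## Robot

A 6-joint arm with a two-finger parallel gripper is mounted at the origin on a cart in front of the work surface, level with it; the furniture and walls round the work are solid. World frame = base frame: x ahead of the robot, y to its left, z up, the work surface at z = 0. Lengths are in mm, angles in rad, forces in N, time in s.
With the tool pointing down it reaches from about 325 to 1000 mm from the base axis. Payload 5.1 kg.
Tool frame: the origin (TCP) lies midway between the tips of the shut fingers; the grasp point (between the pads) lies 19 mm behind it; z points along the fingers, y is the direction in which the jaws open and shut (so a half turn about z gives the same grasp; the last joint's range is limited). The gripper opens to 85 mm and grips with 20 to 120 N. Pads are 22 mm wide; open, the fingers measure 114 mm over their backs; the gripper's body (76 mm by 85 mm) begins 54 mm behind the grasp point. The pads swing forward as they close: fully open they stand 13 mm farther back than shut.
Start: joints at [1.147, 0.124, 1.65, -0, 1.367, -0.083], TCP at [217.277, 612.597, 231.322] pointing down, gripper open.
Joint ranges: [-2.61, 2.61], [-1.02, 2.33], [0.03, 2.71], [-1.35, 4.49], [0.32, 2.68], [-2.91, 2.91]. Speed limits (rad/s): [2.57, 2.57, 3.14, 3.14, 3.14, 3.14].

## Interface

Orientations are given as [roll, pitch, yaw] about the fixed x, y, z axes, in that order (R = Rz(yaw) Ry(pitch) Rx(roll)).
In Python, from plant import robot gives the robot as it stands.
- The arm moves only by the shell command python3 -m inch 'ROWS'. ROWS is text: rows parted by semicolons, each of 5 numbers parted by spaces: the closure in counts, from 0 (fully open) to 255 (shut), then the shift along the tool's x, y, z in mm, then the turn about the tool's z in rad. A call has 1 to 20 rows; each row shifts and turns the pose as measured when the row begins, along the tool's axes as they then stand; what a row does not reach is not made up. A row lasts 1/8 s, in which the tool goes at most 62.5 mm and 10.7 degrees, less where a joint would pass 70% of its speed; a pose out of reach is approached as far as the arm can. A call is refused whole if a number of a shift passes 62.5 or a number of a turn 0.188, either way. A call with a gripper value outside its range is refused whole. The fingers move at their own pace and stop on an object; the grip force is fixed at half the most. Time passes only in rows, so rows that do not move let the fingers close. It gives the time, the measured TCP pose, the force and the opening at its end, in the units of the state.
- robot.observe(): the state, without advancing time (a new reading comes with each control period).
- robot.capture(name): name is "scene" or "top" or "wrist"; returns a dict with "pixels" (420x560x3 uint8, red, green, blue), "fx", "fy", "cx", "cy" (pixels), "R" (3x3) and "t" (3): a world point X has camera coordinates R X + t; the wrist camera has in their place "tool_from_camera" (4x4, takes a point from camera to tool coordinates, whose origin is the TCP and whose axes are the flange's). Camera axes: x right, y down, z forward; pixel columns grow to the right and rows downward; lengths in mm; the calibration is good to about 2 mm. A picture is of the moment at which its call begins: read the wrist's pose just before it. There is no depth.
- robot.finish_job(): hands the job in, once; it reports no verdict.
The state is a dict: "clock": time; "joints": joint angles; "qd": joint speeds; "joint_torque": joint torques, N m; "eef_pos": TCP position; "eef_rot": TCP orientation; "contact_force": force on the tool from outside, world axes, zero at the start; "moment": the same for the moment, N m; "opening": finger opening in mm.
Only numpy, scipy, OpenCV 4.12 (cv2) and the standard library are available. Lean on these libraries where they do the work, as an engineer would, in place of code of your own. Each camera call takes 0.05 s, during which the arm holds its last target.

## Working session

There is one attempt and no reset: what is moved stays moved. The work goes in short steps, Python scripts to look and compute and a shell command to move; the robot and the scene stay as the last step left them, time stands still between calls to the robot, and variables do not carry over. Pictures are saved under pics/ and viewed, and the job is handed in when it is done.

```bash
ls; mkdir -p pics
python3 - <<'E'
from plant import robot
import cv2
s=robot.observe();print(s['clock'],s['eef_pos'],s['eef_rot'],s['opening'])
for n in ["scene","top"]:
    c=robot.capture(n);cv2.imwrite(f"pics/{n}0.png",c["pixels"][:,:,::-1]);print(n,c["fx"],c["fy"],c["cx"],c["cy"],c["R"],c["t"])
E
```

```text
pics
0.0 [217.02309652 612.04682971 230.03345749] [-3.13946053e+00 -1.78798118e-04  2.80079396e+00] 85.2832750042384
scene 482.26713369032205 482.26713369032205 276.41246197570115 200.49823692234992 [[ 0.44968726 -0.8930549  -0.01530702]
 [-0.61021276 -0.29466061 -0.7354016 ]
 [ 0.65224363  0.34004127 -0.67745862]] [-139.0965786   447.31275535  635.9986944 ]
top 394.2412123250417 394.2412123250417 278.8617306429582 217.1800319118127 [[ 0.02582024 -0.99940793  0.02274015]
 [-0.98963403 -0.02876919 -0.14070117]
 [ 0.14127208 -0.01887149 -0.98979092]] [107.79181739 556.2342506  850.61458709]
```

View pics/scene0.png

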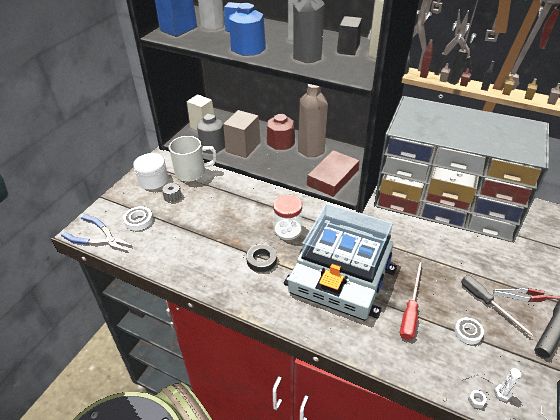

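View pics/top0.png

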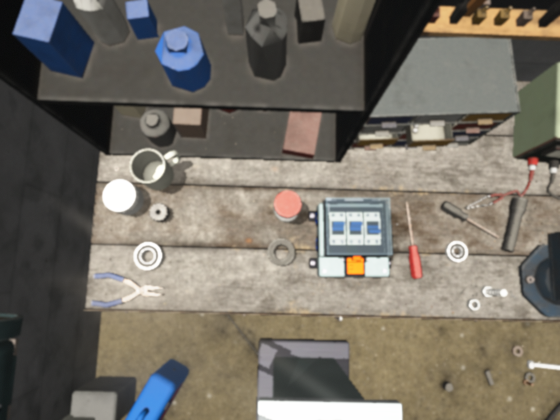

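Scene: box at about (340,260) and top at (355,237), with the orange tab at (332,278) and (355,265). The tape and jar are to its left, and the screwdriver to its right. I'll zoom in and measure.

```bash
cat > h.py <<'E'
import numpy as np,cv2
def ray(c,u,v,z):
    R=np.array(c["R"]);t=np.array(c["t"]);o=-R.T@t
    d=R.T@np.array([(u-c["cx"])/c["fx"],(v-c["cy"])/c["fy"],1.]);return o+d*(z-o[2])/d[2]
def proj(c,X):
    p=np.array(c["R"])@np.array(X,float)+c["t"];return np.array([p[0]/p[2]*c["fx"]+c["cx"],p[1]/p[2]*c["fy"]+c["cy"]])
def comps(m,a=15):
    n,l,s,ce=cv2.connectedComponentsWithStats(m.astype(np.uint8))
    return [(tuple(np.round(ce[i],1)),s[i].tolist(),l==i) for i in range(1,n) if s[i,4]>=a]
def orange(p):
    h=cv2.cvtColor(p,cv2.COLOR_RGB2HSV);return cv2.inRange(h,(8,150,120),(24,255,255))>0
def blue(p):
    h=cv2.cvtColor(p,cv2.COLOR_RGB2HSV);return cv2.inRange(h,(98,120,60),(125,255,255))>0
E
python3 - <<'E'
from plant import robot
from h import *
for n,(x0,y0,x1,y1) in [("scene",(270,190,410,330)),("top",(300,180,410,290))]:
    c=robot.capture(n);p=c["pixels"]
    cv2.imwrite(f"pics/{n}z.png",cv2.resize(p[y0:y1,x0:x1,::-1],None,fx=5,fy=5,interpolation=cv2.INTER_CUBIC)[:600,:800])
    for nm,f,z in(("o",orange,62),("b",blue,84)):
        m=f(p);k=np.zeros_like(m);k[y0:y1,x0:x1]=m[y0:y1,x0:x1]
        for ce,s,l in comps(k,10):
            q=cv2.minAreaRect(np.argwhere(l)[:,::-1].astype(np.float32));print(n,nm,ce,s,np.round(ray(c,*ce,z)),q[1:])
E
```

```text
scene o (np.float64(335.4), np.float64(271.3)) [329, 264, 15, 20, 118] [466. -43.  62.] ((18.99713134765625, 13.157273292541504), 39.28940963745117)
scene o (np.float64(330.7), np.float64(280.6)) [322, 275, 17, 12, 66] [443. -43.  62.] ((15.495159149169922, 7.589465618133545), 18.434947967529297)
scene o (np.float64(329.3), np.float64(285.8)) [319, 282, 21, 8, 30] [431. -45.  62.] ((20.372087478637695, 4.400766849517822), 8.530765533447266)
scene b (np.float64(328.5), np.float64(234.3)) [322, 229, 14, 14, 74] [527.  -3.  84.] ((12.547525405883789, 11.015003204345703), 16.699243545532227)
scene b (np.float64(347.6), np.float64(241.3)) [340, 235, 15, 14, 128] [526. -42.  84.] ((12.649109840393066, 11.384199142456055), 18.434947967529297)
scene b (np.float64(365.4), np.float64(249.6)) [359, 247, 14, 6, 37] [521. -79.  84.] ((13.597792625427246, 2.8460497856140137), 18.434947967529297)
scene b (np.float64(388.4), np.float64(262.8)) [387, 258, 4, 11, 17] [ 509. -127.   84.] ((1.5811388492584229, 10.435516357421875), 18.434947967529297)
scene b (np.float64(380.1), np.float64(284.4)) [378, 280, 5, 11, 19] [ 456. -128.   84.] ((1.5811388492584229, 10.75174331665039), 18.434947967529297)
top o (np.float64(354.7), np.float64(265.2)) [346, 256, 19, 19, 332] [449. -43.  62.] ((18.0, 18.0), 90.0)
top b (np.float64(337.7), np.float64(225.9)) [334, 223, 9, 7, 59] [531.  -2.  84.] ((6.0, 8.0), 90.0)
top b (np.float64(355.3), np.float64(226.0)) [351, 223, 10, 7, 63] [532. -40.  84.] ((6.0, 9.0), 90.0)
top b (np.float64(373.2), np.float64(228.9)) [369, 226, 10, 7, 54] [527. -79.  84.] ((6.0, 9.0), 90.0)
```

View pics/scenez.png

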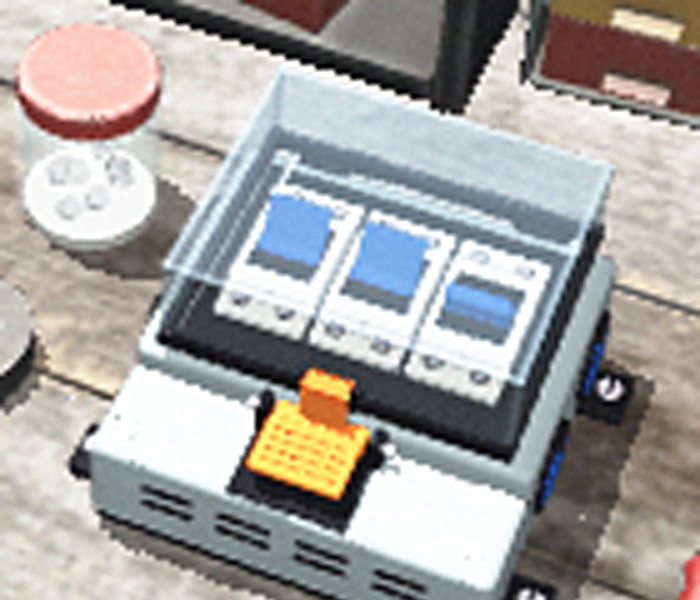

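View pics/topz.png

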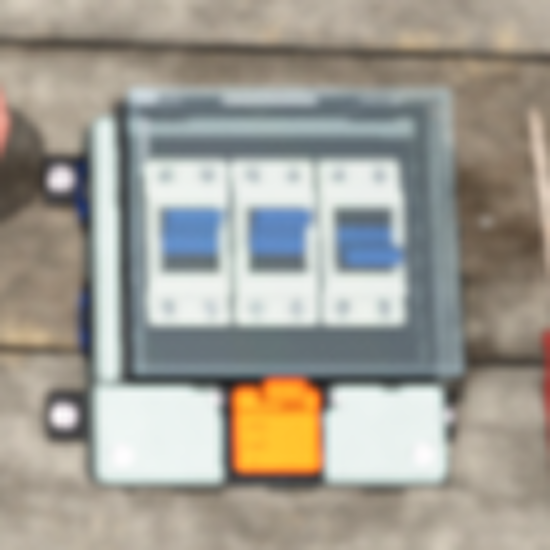

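The right-hand breaker (top px 373,229; box y = -38) is the tripped one: its toggle sits to the front, while the other two lean back. Next is the box pose.

Run:
```python
from plant import robot
from h import *
T=robot.capture("top");S=robot.capture("scene")
a=ray(T,300+95/5,180+485/5,50);b=ray(T,300+440/5,180+485/5,50);print("front corners",a,b,np.arctan2(-(a-b)[0],(a-b)[1]))
a=ray(S,270+95/5,190+470/5,50);b=ray(S,270+525/5,190+562/5,45);print("scene front",a,b)
# toggles b,c same state, z 84
a=ray(T,337.7,225.9,84);b=ray(T,355.3,226,84);print(np.arctan2(-(a-b)[0],(a-b)[1]))
# breaker front edge (z70): zoom (150,323)-(400,323) ; rear (148,160)-(402,158)
for P in [((150,323),(402,324)),((148,162),(402,159))]:
    a,b=[ray(T,300+u/5,180+v/5,70) for u,v in P];print("brk",a,b,np.arctan2(-(a-b)[0],(a-b)[1]))
print("pad T",ray(T,300+277/5,180+432/5,64),"pad S",ray(S,270+308/5,190+450/5,64))
# fit pose: both views; screws & corners
```

```text
front corners [422.1319031   32.27421763  50.        ] [ 426.01303902 -119.20187676   50.        ] 0.025616497179025633
scene front [411.39796623  24.85657312  50.        ] [ 445.18098628 -127.50632359   45.        ]
0.022850232415925844
brk [491.98573214  11.75832623  70.        ] [494.55719809 -97.60773018  70.        ] 0.02350813703575347
brk [562.26836799  13.16247438  70.        ] [566.87218547 -98.37591928  70.        ] 0.04125221395332467
pad T [446.8670848  -44.50081881  64.        ] pad S [443.35377824 -44.65288333  64.        ]
```

Run:
```python
from plant import robot
from h import *
yaw=0.027;R=np.array([[np.cos(yaw),-np.sin(yaw)],[np.sin(yaw),np.cos(yaw)]])
pad=np.array([446,-44.5]);o=pad-R@[-74,0];print(o)
out=[]
for n,(x0,y0,x1,y1) in [("scene",(285,190,405,320)),("top",(300,180,410,290))]:
    c=robot.capture(n);f=4;im=cv2.resize(c["pixels"][y0:y1,x0:x1,::-1],None,fx=f,fy=f,interpolation=cv2.INTER_CUBIC)
    def L(*pts):
        q=[((proj(c,[*(o+R@p[:2]),p[2]])-[x0-.5,y0-.5])*f).astype(int).tolist() for p in pts]
        cv2.polylines(im,[np.array(q)],True,(0,0,255),1)
    L((-91,76,50),(-91,-76,50),(-45,-76,50),(-45,76,50))
    L((-87,18,64),(-87,-18,64),(-61,-18,64),(-61,18,64))
    for y in(-38,0,38): L((14,y-12.5,70),(14,y+12.5,70))
    L((-46,68,104),(-46,-68,104),(76,-68,104),(76,68,104))
    out.append(im)
h=max(i.shape[0] for i in out)
w=np.zeros((h,sum(i.shape[1] for i in out),3),np.uint8);x=0
for i in out:w[:i.shape[0],x:x+i.shape[1]]=i;x+=i.shape[1]
w=w[:600,:];print(w.shape);cv2.imwrite("pics/ov.png",cv2.resize(w,(min(800,w.shape[1]),int(w.shape[0]*min(1,800/w.shape[1])))))
```

```text
[519.97302864 -42.50224275]
(520, 920, 3)
```

View pics/ov.png

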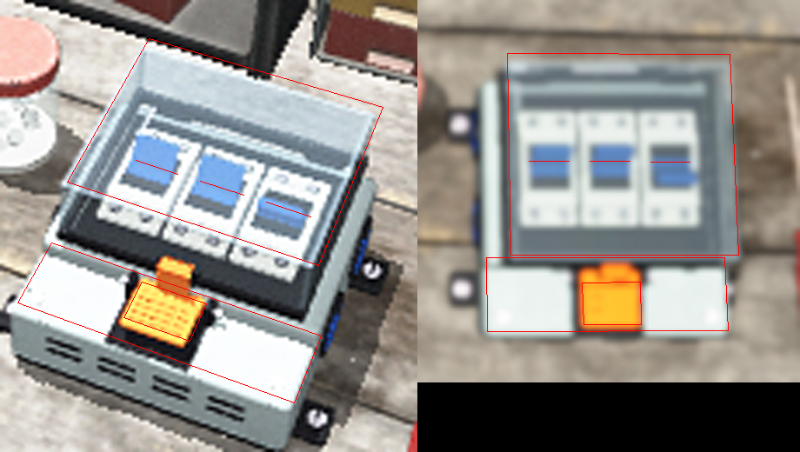

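The overlay agrees in both views: box origin is about (520,-43), yaw about 0.027. I'll shut the fingers, align the tool and travel over.

```bash
python3 -m inch '255 -20 0 0 -0.184; 255 -20 -10 0 -0.184; 255 -20 -40 0 0; 255 -15 -55 0 0; 255 -15 -55 0 0; 255 -15 -55 0 0; 255 -15 -55 0 0; 255 -15 -55 0 0; 255 -15 -55 0 0; 255 -15 -55 0 0; 255 -15 -55 0 0; 255 -10 -55 0 0; 255 -5 -40 0 0; 255 0 0 0 0'
cat > w.py <<'E'
from plant import robot
from h import *
import sys
y=0.027;R=np.array([[np.cos(y),-np.sin(y)],[np.sin(y),np.cos(y)]]);o=np.array([520,-43])
s=robot.observe();p=s['eef_pos'];b=R.T@(p[:2]-o)
print('t',s['clock'],'box xy',np.round(b,1),'z',round(p[2],1),'rot',np.round(s['eef_rot'],3),'F',np.round(s['contact_force'],1),'op',round(s['opening'],1))
E
python3 w.py
```

```text
clock: 2.15
eef_pos: [437.4, 7.0, 233.7]
eef_rot: [3.14, 0.01, -3.103]
contact_force: [-0.2, 0.4, -0.3]
opening: 0.4
t 2.15 box xy [-81.2  52.2] z 233.7 rot [ 3.14   0.01  -3.103] F [-0.2  0.4 -0.3] op 0.4
```

```bash
python3 -m inch '255 0 -53 20 0.01; 255 0 0 50 0; 255 0 0 50 0; 255 0 0 12 0; 255 0 0 0 0'; python3 w.py
```

```text
clock: 2.78
eef_pos: [443.8, -44.6, 102.4]
eef_rot: [3.14, 0.018, -3.111]
contact_force: [0.4, 0.1, 0.8]
opening: -0.2
t 2.775 box xy [-76.3   0.5] z 102.4 rot [ 3.14   0.018 -3.111] F [0.4 0.1 0.8] op -0.2
```

```bash
python3 -m inch '255 2 0 25 0; 255 1 0 8 0; 255 0 0 0 0'; python3 w.py
python3 - <<'E'
from plant import robot
from h import *
a=robot.capture("scene")["pixels"][170:330,260:420,::-1];b=robot.capture("wrist")["pixels"][:,:,::-1]
cv2.imwrite("pics/a1.png",cv2.resize(a,None,fx=3.5,fy=3.5));cv2.imwrite("pics/w1.png",b)
E
```

```text
clock: 3.15
eef_pos: [446.3, -44.2, 75.4]
eef_rot: [-3.141, 0.029, -3.108]
contact_force: [0.0, 0.4, 0.7]
opening: 0.2
t 3.15 box xy [-73.7   0.8] z 75.4 rot [-3.141  0.029 -3.108] F [0.  0.4 0.7] op 0.2
```

View pics/a1.png

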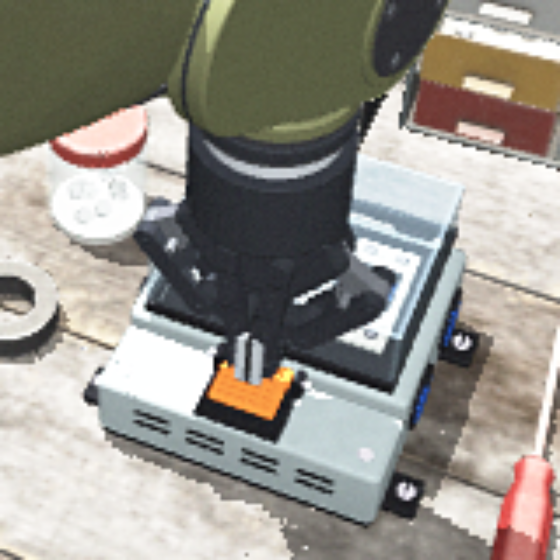

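View pics/w1.png

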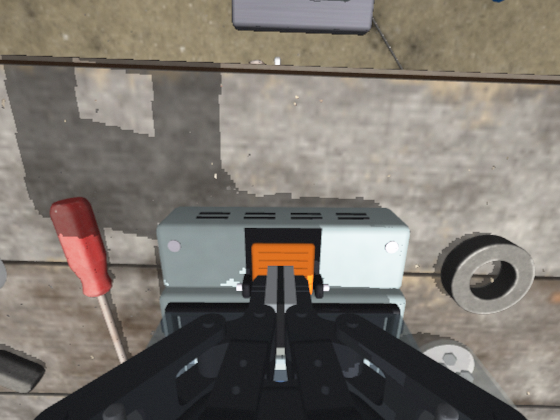

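The fingertips sit at the rear half of the pad (wrist px 283,275; pad centre about 283,258). I'll shift forward a little, then press.

```bash
python3 -m inch '255 9 0 2 0; 255 3 0 5 0'; python3 w.py
```

```text
clock: 3.5
eef_pos: [435.6, -45.1, 70.1]
eef_rot: [-3.139, 0.033, -3.108]
contact_force: [-0.9, 0.8, 0.6]
opening: -0.1
t 3.5 box xy [-84.4   0.2] z 70.1 rot [-3.139  0.033 -3.108] F [-0.9  0.8  0.6] op -0.1
```

```bash
python3 -m inch '255 -4 0 5 0; 255 0 0 4 0'; python3 w.py; python3 -m inch '255 0 0 3 0'; python3 w.py
```

```text
clock: 3.75
eef_pos: [439.4, -45.1, 60.9]
eef_rot: [-3.139, 0.032, -3.108]
contact_force: [-6.3, -1.6, 7.3]
opening: 0.0
t 3.75 box xy [-80.6   0.1] z 60.9 rot [-3.139  0.032 -3.108] F [-6.3 -1.6  7.3] op 0.0
clock: 3.88
eef_pos: [438.8, -45.2, 58.2]
eef_rot: [-3.14, 0.029, -3.108]
contact_force: [-11.4, 0.1, 21.8]
opening: 0.1
t 3.875 box xy [-81.2   0. ] z 58.2 rot [-3.14   0.029 -3.108] F [-11.4   0.1  21.8] op 0.1
```

```bash
python3 -m inch '255 0 0 -1 0'; python3 w.py
python3 - <<'E'
from plant import robot
from h import *
a=robot.capture("scene")["pixels"][130:330,230:430,::-1]
cv2.imwrite("pics/a2.png",cv2.resize(a,None,fx=3,fy=3))
E
```

```text
clock: 4.0
eef_pos: [438.9, -45.2, 59.7]
eef_rot: [-3.14, 0.028, -3.108]
contact_force: [-1.7, 1.5, 6.6]
opening: 0.4
t 4.0 box xy [-81.1  -0. ] z 59.7 rot [-3.14   0.028 -3.108] F [-1.7  1.5  6.6] op 0.4
```

View pics/a2.png

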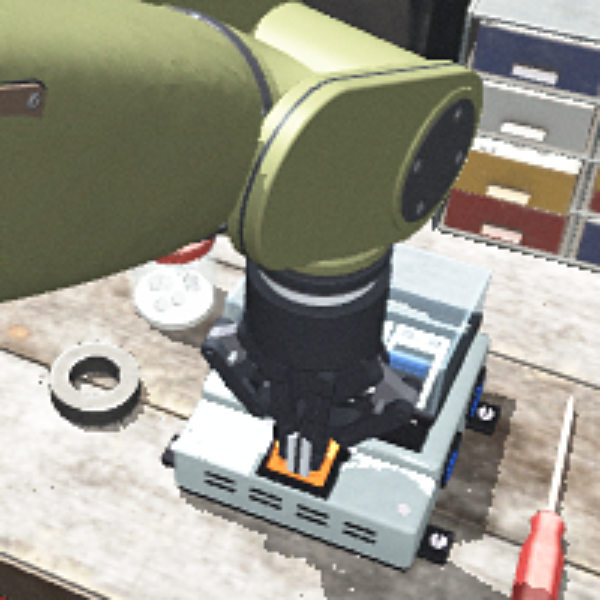

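The hood rim has lifted at the right side (480,310), so the latch is off. I'll back off forward and up, clear of the rising hood.

```bash
python3 -m inch '255 0 0 0 0; 255 0 0 -8 0; 255 20 0 -10 0; 255 25 0 -25 0; 255 0 0 -30 0; 255 0 0 -20 0; 255 0 0 0 0'; python3 w.py
python3 - <<'E'
from plant import robot
from h import *
a=robot.capture("scene")["pixels"][100:330,210:440,::-1]
cv2.imwrite("pics/a3.png",cv2.resize(a,None,fx=2.6,fy=2.6))
cv2.imwrite("pics/w3.png",robot.capture("wrist")["pixels"][:,:,::-1])
E
```

```text
clock: 4.92
eef_pos: [390.6, -46.7, 154.7]
eef_rot: [-3.14, 0.027, -3.108]
contact_force: [0.3, -0.9, 0.2]
opening: -0.0
t 4.925 box xy [-129.5   -0.2] z 154.7 rot [-3.14   0.027 -3.108] F [ 0.3 -0.9  0.2] op -0.0
```

View pics/a3.png

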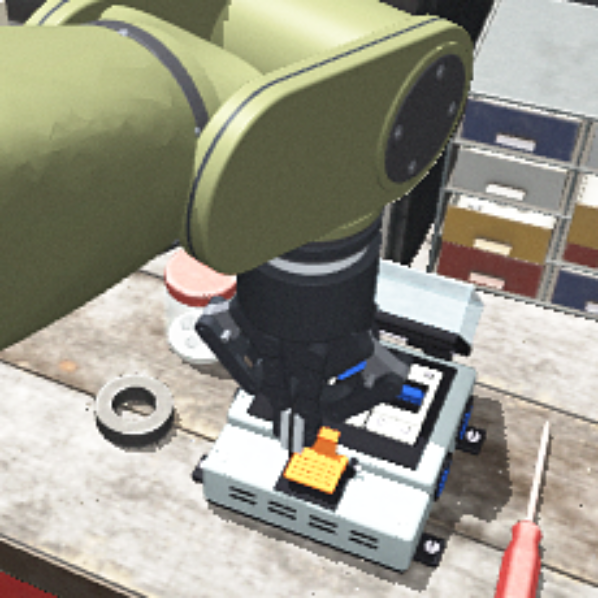

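View pics/w3.png

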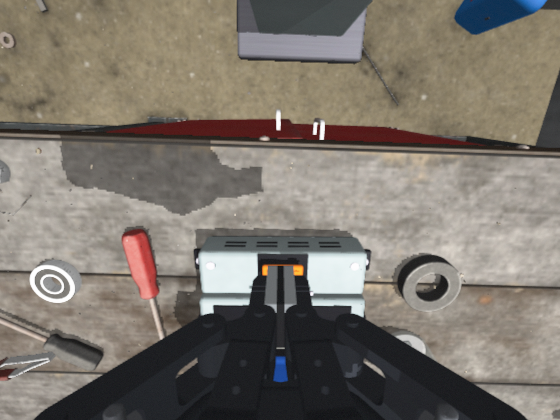

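The hood waits popped up (rim near 425,340 in the crop) and the tab has sprung back. Next I'll push the rim backwards.

```bash
python3 -m inch '255 -40 0 6 0; 255 -40 0 0 0; 255 -12 0 0 0; 255 -8 0 0 0'; python3 w.py;  python3 -m inch '255 -12 0 0 0; 255 -10 0 0 0; 255 -10 0 0 0'; python3 w.py
```

```text
clock: 5.52
eef_pos: [488.5, -42.3, 142.6]
eef_rot: [3.14, 0.014, -3.108]
contact_force: [0.8, 0.1, -0.3]
opening: -0.1
t 5.525 box xy [-31.4   1.6] z 142.6 rot [ 3.14   0.014 -3.108] F [ 0.8  0.1 -0.3] op -0.1
clock: 5.9
eef_pos: [520.3, -41.1, 142.2]
eef_rot: [3.14, 0.011, -3.108]
contact_force: [0.3, -0.4, 0.7]
opening: 0.1
t 5.9 box xy [0.3 1.9] z 142.2 rot [ 3.14   0.011 -3.108] F [ 0.3 -0.4  0.7] op 0.1
```

```bash
python3 -m inch '255 -10 0 0 0; 255 -8 0 0 0'; python3 w.py
python3 - <<'E'
from plant import robot
from h import *
a=robot.capture("scene")["pixels"][100:330,210:440,::-1]
cv2.imwrite("pics/a4.png",cv2.resize(a,None,fx=2.6,fy=2.6))
cv2.imwrite("pics/w4.png",robot.capture("wrist")["pixels"][:,:,::-1])
E
```

```text
clock: 6.15
eef_pos: [539.7, -40.6, 142.7]
eef_rot: [3.14, 0.012, -3.109]
contact_force: [0.1, 0.1, -0.7]
opening: 0.1
t 6.15 box xy [19.8  1.9] z 142.7 rot [ 3.14   0.012 -3.109] F [ 0.1  0.1 -0.7] op 0.1
```

View pics/a4.png

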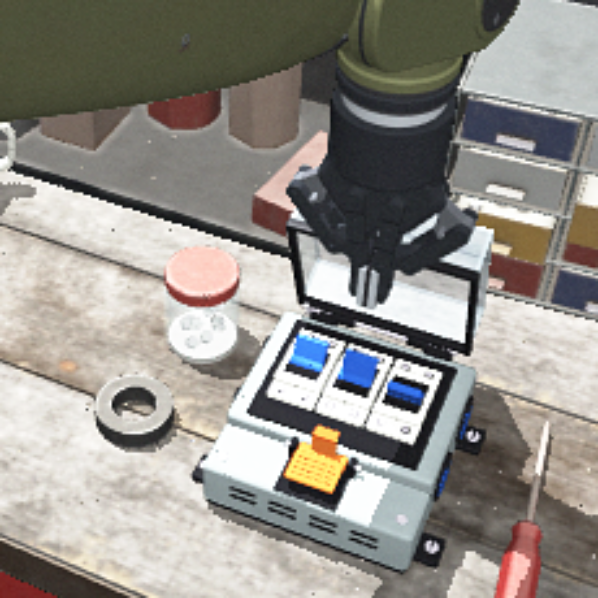

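View pics/w4.png

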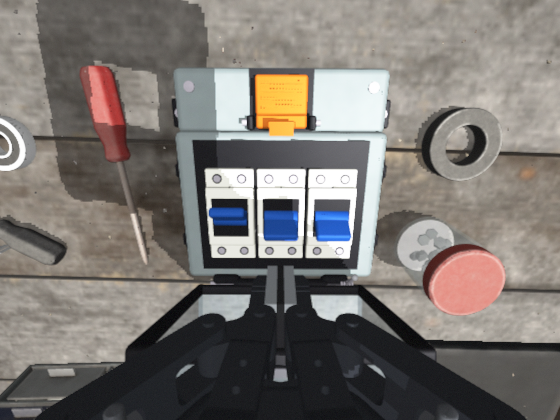

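The hood is standing up near or past vertical. In the wrist view the off toggle is the left one (228,215). I'll check whether the hood falls by itself.

```bash
python3 -m inch '255 0 0 0 0; 255 0 0 0 0; 255 0 0 0 0; 255 0 0 0 0'; python3 w.py
python3 - <<'E'
from plant import robot
from h import *
a=robot.capture("scene")["pixels"][100:330,210:440,::-1]
cv2.imwrite("pics/a5.png",cv2.resize(a,None,fx=2.6,fy=2.6))
E
```

```text
clock: 6.75
eef_pos: [539.3, -40.5, 142.6]
eef_rot: [3.14, 0.012, -3.109]
contact_force: [1.2, 0.7, 0.5]
opening: 0.0
t 6.75 box xy [19.3  1.9] z 142.6 rot [ 3.14   0.012 -3.109] F [1.2 0.7 0.5] op 0.0
```

View pics/a5.png

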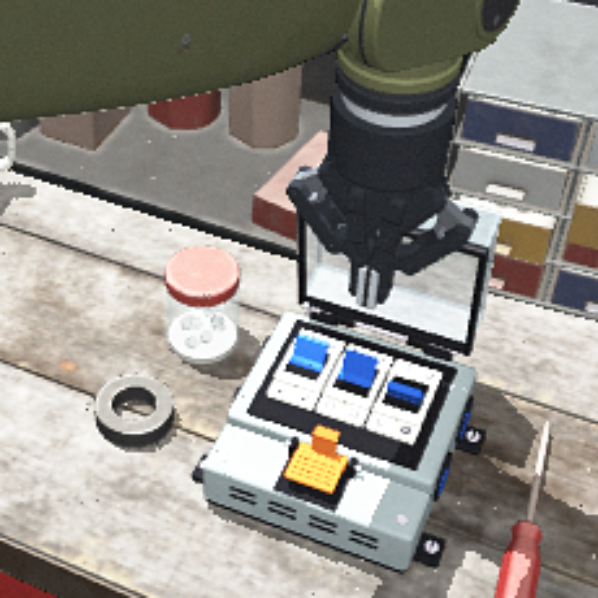

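```bash
python3 -m inch '255 -10 0 0 0; 255 -10 0 0 0; 255 -10 0 0 0; 255 0 0 0 0; 255 0 0 0 0'; python3 w.py; python3 -m inch '255 30 0 0 0; 255 40 0 0 0; 255 30 0 0 0; 255 10 0 0 0; 255 0 0 0 0; 255 0 0 0 0'; python3 w.py
python3 - <<'E'
from plant import robot
from h import *
c=robot.capture("scene")
a=c["pixels"][100:330,210:440,::-1]
cv2.imwrite("pics/a6.png",cv2.resize(a,None,fx=2.6,fy=2.6))
y=0.027;R=np.array([[np.cos(y),-np.sin(y)],[np.sin(y),np.cos(y)]]);o=np.array([520,-43])
for th in(.85,1.2,1.5,1.9,2.2):
    print(th,[((proj(c,[*(o+R@[76-122*np.cos(th),yy]),62+122*np.sin(th)])-[210,100])*2.6).round() for yy in(68,-68)])
E
```

```text
clock: 7.42
eef_pos: [572.0, -39.5, 143.0]
eef_rot: [3.14, 0.012, -3.108]
contact_force: [-0.2, -0.3, -0.0]
opening: -0.2
t 7.425 box xy [52.1  2.1] z 143.0 rot [ 3.14   0.012 -3.108] F [-0.2 -0.3 -0. ] op -0.2
clock: 8.18
eef_pos: [460.2, -43.3, 141.8]
eef_rot: [3.14, 0.014, -3.108]
contact_force: [-0.2, 0.5, -0.4]
opening: 0.3
t 8.175 box xy [-59.8   1.3] z 141.8 rot [ 3.14   0.014 -3.108] F [-0.2  0.5 -0.4] op 0.3
0.85 [array([269., 281.]), array([460., 339.])]
1.2 [array([290., 226.]), array([479., 280.])]
1.5 [array([308., 188.]), array([495., 239.])]
1.9 [array([330., 157.]), array([511., 205.])]
2.2 [array([343., 151.]), array([518., 197.])]
```

View pics/a6.png

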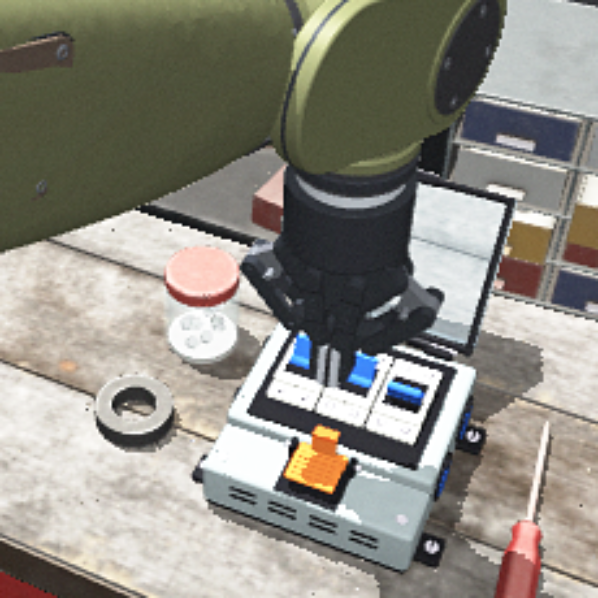

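The hood rim corner is at (516,200) and my projection for 2.2 is (518,197), so it is fully open. Now I'll go to the right-hand toggle.

```bash
python3 -m inch '255 0 -38 0 0; 255 0 -1 30 0; 255 0 0 30 0; 255 0 0 0 0'; python3 w.py
python3 - <<'E'
from plant import robot
from h import *
c=robot.capture("scene")
a=c["pixels"][160:330,250:420,::-1]
cv2.imwrite("pics/a7.png",cv2.resize(a,None,fx=3.5,fy=3.5))
cv2.imwrite("pics/w7.png",robot.capture("wrist")["pixels"][:,:,::-1])
E
```

```text
clock: 8.72
eef_pos: [466.7, -84.0, 82.0]
eef_rot: [3.141, 0.017, -3.107]
contact_force: [-0.4, -0.2, -0.6]
opening: -0.1
t 8.725 box xy [-54.4 -39.5] z 82.0 rot [ 3.141  0.017 -3.107] F [-0.4 -0.2 -0.6] op -0.1
```

View pics/a7.png

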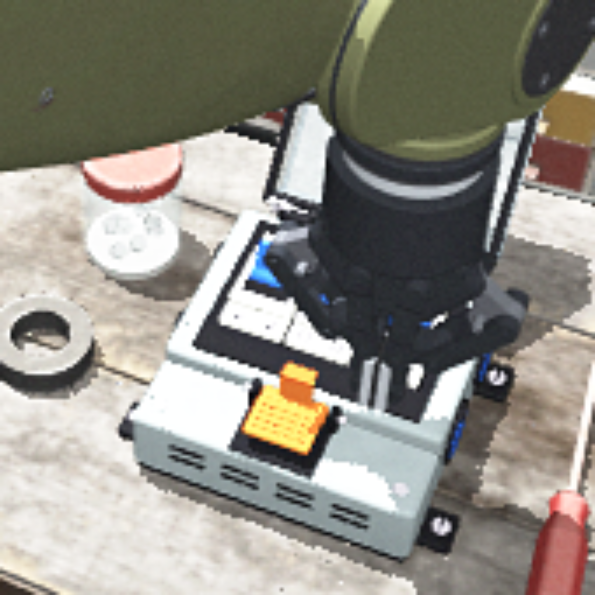

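View pics/w7.png

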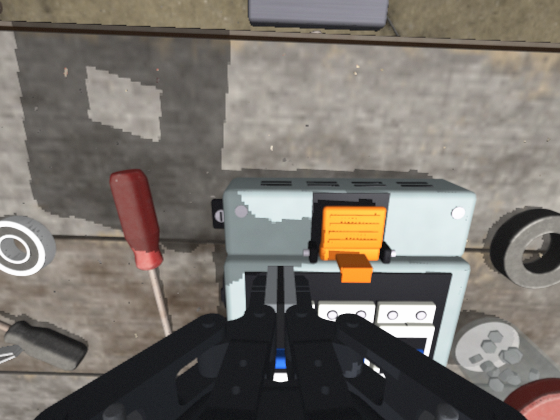

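The fingers line up with the tripped toggle (wrist column 280). Advancing.

```bash
python3 -m inch '255 -15 1 3 0; 255 -12 0 0 0'; python3 w.py; python3 -m inch '255 -8 0 0 0; 255 -6 0 0 0'; python3 w.py;python3 -m inch '255 -6 0 0 0'; python3 w.py;python3 -m inch '255 -6 0 0 0'; python3 w.py
```

```text
clock: 9.07
eef_pos: [498.3, -82.8, 85.6]
eef_rot: [-3.139, 0.027, -3.106]
contact_force: [-0.2, -0.3, -0.1]
opening: -0.1
t 9.075 box xy [-22.8 -39.2] z 85.6 rot [-3.139  0.027 -3.106] F [-0.2 -0.3 -0.1] op -0.1
clock: 9.32
eef_pos: [514.7, -82.4, 88.1]
eef_rot: [-3.138, 0.03, -3.106]
contact_force: [-0.0, 0.6, -0.3]
opening: 0.1
t 9.325 box xy [ -6.3 -39.3] z 88.1 rot [-3.138  0.03  -3.106] F [-0.   0.6 -0.3] op 0.1
clock: 9.45
eef_pos: [521.2, -82.2, 88.6]
eef_rot: [-3.138, 0.03, -3.106]
contact_force: [0.5, -0.5, -0.6]
opening: -0.2
t 9.45 box xy [  0.2 -39.2] z 88.6 rot [-3.138  0.03  -3.106] F [ 0.5 -0.5 -0.6] op -0.2
clock: 9.57
eef_pos: [527.5, -82.0, 88.8]
eef_rot: [-3.138, 0.03, -3.106]
contact_force: [-0.1, 0.3, -0.4]
opening: 0.1
t 9.575 box xy [  6.4 -39.2] z 88.8 rot [-3.138  0.03  -3.106] F [-0.1  0.3 -0.4] op 0.1
```

The tool rose to z 89, so it skimmed over the toggle. I'll back off, lower and retry with a height correction.

```bash
python3 -m inch '255 15 0 -2 0; 255 20 0 0 0; 255 0 0 7 0'; python3 w.py; python3 -m inch '255 0 0 4 0; 255 0 0 0 0'; python3 w.py
```

```text
clock: 9.95
eef_pos: [490.7, -83.3, 82.7]
eef_rot: [-3.138, 0.03, -3.106]
contact_force: [-0.5, 0.4, 1.2]
opening: 0.0
t 9.95 box xy [-30.3 -39.5] z 82.7 rot [-3.138  0.03  -3.106] F [-0.5  0.4  1.2] op 0.0
clock: 10.2
eef_pos: [490.2, -83.2, 77.6]
eef_rot: [-3.138, 0.028, -3.106]
contact_force: [1.0, -0.5, 0.4]
opening: -0.2
t 10.2 box xy [-30.9 -39.3] z 77.6 rot [-3.138  0.028 -3.106] F [ 1.  -0.5  0.4] op -0.2
```

```bash
python3 -m inch '255 -8 0 1 0; 255 -6 0 1 0'; python3 w.py; python3 -m inch '255 -6 0 1 0'; python3 w.py; python3 -m inch '255 -5 0 1 0'; python3 w.py
```

```text
clock: 10.45
eef_pos: [505.6, -82.7, 76.1]
eef_rot: [-3.138, 0.029, -3.106]
contact_force: [0.3, -0.4, 0.0]
opening: -0.1
t 10.45 box xy [-15.5 -39.3] z 76.1 rot [-3.138  0.029 -3.106] F [ 0.3 -0.4  0. ] op -0.1
clock: 10.58
eef_pos: [511.9, -82.5, 75.2]
eef_rot: [-3.138, 0.028, -3.106]
contact_force: [-2.3, -0.7, 3.2]
opening: 0.1
t 10.575 box xy [ -9.2 -39.3] z 75.2 rot [-3.138  0.028 -3.106] F [-2.3 -0.7  3.2] op 0.1
clock: 10.7
eef_pos: [517.3, -82.3, 74.4]
eef_rot: [-3.138, 0.027, -3.105]
contact_force: [-3.5, 0.9, 1.6]
opening: 0.1
t 10.7 box xy [ -3.8 -39.2] z 74.4 rot [-3.138  0.027 -3.105] F [-3.5  0.9  1.6] op 0.1
```

```bash
python3 -m inch '255 -5 0 -1 0'; python3 w.py; python3 -m inch '255 -4 0 -1 0'; python3 w.py; python3 -m inch '255 -3 0 0 0'; python3 w.py
```

```text
clock: 10.82
eef_pos: [522.0, -82.1, 75.1]
eef_rot: [-3.138, 0.025, -3.105]
contact_force: [-3.1, -1.5, -0.3]
opening: 0.0
t 10.825 box xy [  0.9 -39.2] z 75.1 rot [-3.138  0.025 -3.105] F [-3.1 -1.5 -0.3] op 0.0
clock: 10.95
eef_pos: [523.6, -81.9, 75.1]
eef_rot: [-3.139, 0.018, -3.105]
contact_force: [-14.0, -1.7, 5.4]
opening: -0.1
t 10.95 box xy [  2.6 -39. ] z 75.1 rot [-3.139  0.018 -3.105] F [-14.   -1.7   5.4] op -0.1
clock: 11.08
eef_pos: [523.7, -82.0, 74.9]
eef_rot: [-3.139, 0.008, -3.104]
contact_force: [-18.0, -1.7, 14.2]
opening: 0.2
t 11.075 box xy [  2.6 -39.1] z 74.9 rot [-3.139  0.008 -3.104] F [-18.   -1.7  14.2] op 0.2
```

It stopped firmly at 18 N. I'll retreat and check.

```bash
python3 -m inch '255 20 0 0 0; 255 25 0 -15 0; 255 30 0 -50 0; 255 30 0 -50 0; 255 30 0 -30 0; 255 0 0 0 0'; python3 w.py
python3 - <<'E'
from plant import robot
from h import *
s=robot.capture("scene");t=robot.capture("top")
cv2.imwrite("pics/a8.png",cv2.resize(s["pixels"][150:330,250:430,::-1],None,fx=3.3,fy=3.3))
cv2.imwrite("pics/t8.png",cv2.resize(t["pixels"][160:300,290:430,::-1],None,fx=4,fy=4))
cv2.imwrite("pics/w8.png",robot.capture("wrist")["pixels"][:,:,::-1])
E
```

```text
clock: 11.82
eef_pos: [387.6, -87.0, 225.1]
eef_rot: [-3.137, 0.02, -3.104]
contact_force: [-0.4, -0.5, 0.7]
opening: 0.0
t 11.825 box xy [-133.5  -40.4] z 225.1 rot [-3.137  0.02  -3.104] F [-0.4 -0.5  0.7] op 0.0
```

View pics/a8.png

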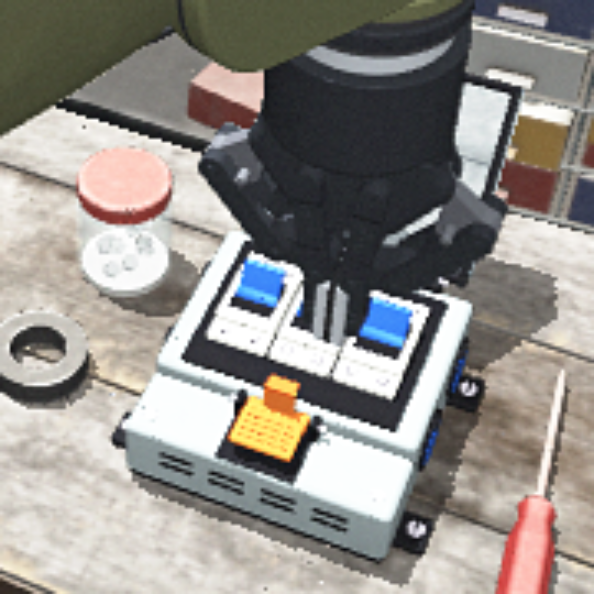

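View pics/w8.png

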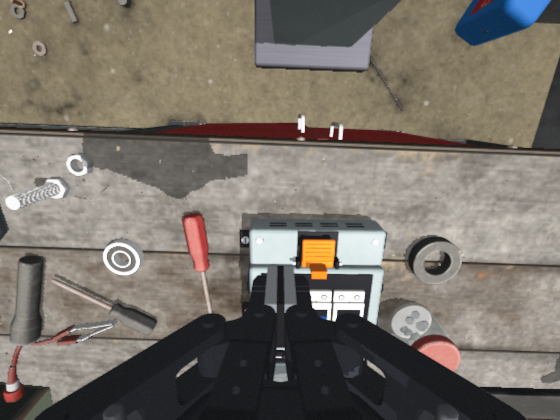

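View pics/t8.png

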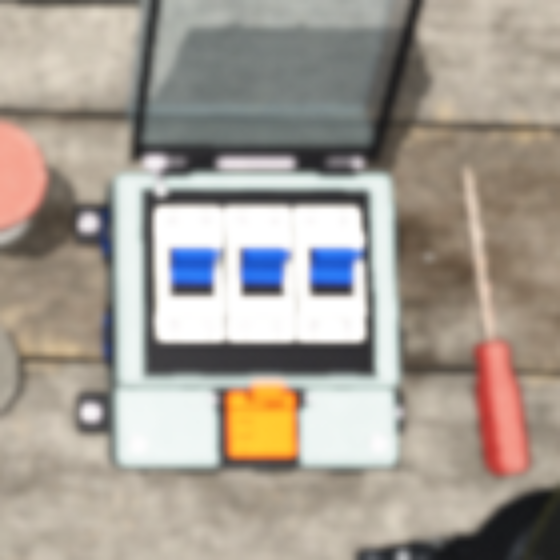

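In the top view all three toggles sit alike (row about 268) and the hood is open. One numeric check, then I'll hand in.

Run:
```python
from plant import robot
from h import *
t=robot.capture("top");m=blue(t["pixels"]);k=np.zeros_like(m);k[215:240,325:385]=m[215:240,325:385]
for ce,s,l in comps(k,10):print(ce,s,ray(t,*ce,84).round(1))
for n,z,u in (("jar",0,0),):pass
robot.finish_job();print(robot.observe()['clock'])
```

```text
(np.float64(337.7), np.float64(226.4)) [333, 222, 11, 10, 99] [530.3  -2.3  84. ]
(np.float64(355.4), np.float64(226.3)) [350, 222, 12, 10, 98] [531.6 -40.3  84. ]
(np.float64(372.8), np.float64(226.3)) [368, 222, 13, 10, 101] [532.6 -77.7  84. ]
the job is handed in; nothing more can be done
the job is handed in; nothing more can be done
```

The job is done and handed in at about 12 s, well inside the 51 s limit. I pressed the orange tab to its stop, pushed the popped-up hood over backwards, and pushed the tripped right-hand breaker to on. I used only the shut fingertips.

**Last checks**
- **Toggles:** in the top view all three sit level, with image rows 226.3–226.4 and the same spans. The tripped one had been at row 228.9, against 226 for its neighbours.
- **Hood:** its rim corner was within about 3 px of where my projection puts fully open (2.2), and later pictures still showed it open.
- **Tab:** it had sprung back.
- **Loose items:** the tape, jar and screwdriver look where they were by eye; I did not measure them.
- **Robot:** it ended clear of everything. The highest force I read was about 25 N, while pressing the tab.

**What went wrong:** my first pass at the toggle rose to about 89 mm and skimmed over it with almost no force. I backed off, lowered to about 75 mm and repeated, and the toggle then went to a firm stop at about 18 N.

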